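# Tube mixer: four clicks up, then start

## Task

Turn the tube mixer's speed up by exactly four clicks from wherever it stands: push the side of the dial's orange rib round clockwise (seen from above) with a fingertip, without pinching it and without going past the fourth click. Once the dial rests in that click, press the green start button fully down with a fingertip and let it come up again; do not press the red stop button. Leave the vials and everything else on the bench where they are, and finish clear of the mixer.

Things in the scene. Friction and masses are not known exactly. Their poses are not given: they have to be found in the camera images.
- mixer: White tube mixer, fixed, 240 (x) by 280 (y) by 70 mm high. Origin: centre of its underside, on the bench; own -x (front) looks roughly at the robot, z up. On its flat top: the dial, axis at own (-35, 55) mm; green button at (-42, -45), red at (-42, -108); along the rear an aluminium tube block, x 60 to 110, y -100 to 100, 35 mm high, with vials up to 67 mm above the mixer's top.
- dial_axis (a point): Point on the dial's turning axis (vertical) at the height of the dial disc's upper face, 82 mm above the bench. The black disc is 80 mm across and 10 mm thick. Axes as mixer.
- dial_tip (a point): Point on the dial at the outer end of the orange rib, on the rib's top, 40 mm from the axis. It turns with the dial: x axis outward along the rib, z up. The rib stands upright on the disc, from 8 to 40 mm from the axis, 14 mm wide, 18 mm high above the disc; push its left side (own +y), 7 mm off the middle. A force on both halves, left and right, counts as pinching.
- dial (a joint): Dial angle in rad, growing clockwise seen from above. Eight notches 0.349 rad apart, 0 to 2.443, marked by dots; starts in one of the first four. At 0 the rib points 70 degrees left (towards own +y) of the mixer's +x; at 1.222 along +x. Leaving a notch takes about 0.13 N m; the resistance fades to nothing half way (0.175 rad), then the dial snaps by itself into the next notch, ahead of the finger.
- start_top (a point): Centre of the top of the green start button, a sprung cap of 28 mm diameter in a grey housing. It goes down 6 mm and needs about 5 N at the bottom.
- start (a joint): Travel of the green button in m: 0 up, 0.006 fully down. It springs back.
- stop_top (a point): Centre of the top of the red stop button, the same kind as the green one, 63 mm to its right (own -y of the mixer).
- stop (a joint): Travel of the red button in m, 0 up, 0.006 fully down.
- vial_blue: Loose clear vial with a blue cap in the tube block, 18 mm diameter, 62 mm high, origin at its foot. Not to be moved.
- vial_white: Loose clear vial with a white cap in the tube block, same size. Not to be moved.
- bottle: Small loose bottle with a blue cap standing to the left of the mixer, 44 mm diameter, 100 mm high, origin at its foot. Not to be moved.
- marker: Loose marker pen with a blue cap lying to the right of the mixer, 125 mm long, 17 mm thick, origin under its middle. Not to be moved.
- beaker: Loose clear beaker with a handle on the right of the bench, 84 mm wide, 120 mm high, origin at its foot. Not to be moved.
- rack: Loose blue tube rack on the left of the bench, 85 by 125 by 24 mm, origin under its centre. Not to be moved.
- tip_box: Loose dark box with a clear lid on the right of the bench, 90 by 120 by 65 mm, origin under its centre. Not to be moved.

How it is judged (in metres and radians):
On the way, in this order (a step that is already met when the one before it is completed fails the run):
1. the dial rests four clicks further clockwise than it started, the green button still up (distance of dial_tip from where it was at the start of the episode between 0.0481 and 0.0546 m and velocity of joint dial between -0.1 and 0.1 rad/s and value of joint start below 0.002 m), for 0.3 s.
2. the green button is pressed down (over 4.5 mm) with the dial still there (distance of dial_tip from where it was at the start of the episode between 0.0481 and 0.0546 m and value of joint start above 0.0045 m and contact force between the fingers and start above 1 N), for 0.05 s.
At the end, for the whole second after the job is handed in: The dial rests in the notch four clicks (80 degrees, within 0.3 click) clockwise of where it started, both buttons are up, and every loose thing is within 30 mm of its starting place (distance of dial_tip from where it was at the start of the episode between 0.0481 and 0.0546 m and velocity of joint dial between -0.1 and 0.1 rad/s and value of joint each of start, stop below 0.001 m and distance of each of vial_blue, vial_white, bottle, marker, beaker, rack, tip_box from where it was at the start of the episode below 0.03 m); the robot touches nothing.
It fails at once if the dial went past the fourth click (distance of dial_tip from where it was at the start of the episode above 0.0575 m).
It fails at once if the rib was pinched (over 2 N on both halves at once) (contact force between the fingers and dial_c10 above 2 N and contact force between the fingers and dial_c11 above 2 N).
It fails at once if the green button was pressed (over 2 mm) with the dial not in the fourth click (value of joint start above 0.002 m and not (distance of dial_tip from where it was at the start of the episode between 0.0481 and 0.0546 m)).
It fails at once if the red button was pressed (over 2 mm) (value of joint stop above 0.002 m).
It fails at once if a loose bystander was lifted, carried or pushed (a vial over 15 mm, anything else over 30 mm) (distance of any of vial_blue, vial_white from where it was at the start of the episode above 0.015 m or distance of any of bottle, marker, beaker, rack, tip_box from where it was at the start of the episode above 0.03 m).
It also fails if it takes over 45 s, if anything falls off the work surface, if the arm or the gripper's body presses on something with over 40 N, if the wrist force passes 120 N, or if a joint passes its speed limit or range.

## Robot

A 6-joint arm with a two-finger parallel gripper is mounted at the origin on the work surface. World frame = base frame: x ahead of the robot, y to its left, z up, the work surface at z = 0. Lengths are in mm, angles in rad, forces in N, time in s.
With the tool pointing down it reaches from about 300 to 775 mm from the base axis. Payload 14.6 kg.
Tool frame: the origin (TCP) lies midway between the tips of the shut fingers; the grasp point (between the pads) lies 19 mm behind it (grip_depth is the distance from the TCP to the grasp point, in mm); z points along the fingers, y is the direction in which the jaws open and shut (so a half turn about z gives the same grasp; the last joint's range is limited). The gripper opens to 94 mm and grips with 3 to 60 N. Pads are 16 mm wide; open, the fingers measure 119 mm over their backs; the gripper's body (75 mm by 177 mm) begins 78 mm behind the grasp point.
Start: joints at [1.073, 0.3, 1.521, -0, 1.321, -0.067], TCP at [229.675, 499.739, 205.446] pointing down, gripper open.
Joint ranges: [-3.03, 3.03], [-0.79, 2.21], [0.23, 2.52], [-1.04, 4.18], [0, 3.07], [-2.55, 2.55]. Speed limits (rad/s): [2.22, 2.22, 2.57, 3.14, 3.14, 3.14].

## Interface

Orientations are given as [roll, pitch, yaw] about the fixed x, y, z axes, in that order (R = Rz(yaw) Ry(pitch) Rx(roll)).
In Python, from cell import read_state, camera, camera_info, sign_off, grip_depth gives the robot as it stands.
- The arm moves only by the tool drive_tool, never from a script. Its argument "motion" is one flat list of numbers, 4 for each row, row after row: the shift along the tool's x, y, z in mm, then the turn about the tool's z in rad. A call has 1 to 8 rows; each row shifts and turns the pose as measured when the row begins, along the tool's axes as they then stand; what a row does not reach is not made up. A row lasts 1/12 s, in which the tool goes at most 41.7 mm and 7.16 degrees, less where a joint would pass 70% of its speed; a pose out of reach is approached as far as the arm can. A call is refused whole if a number of a shift passes 41.7 or a number of a turn 0.125, either way. A call with a gripper value outside its range is refused whole. "jaw" is the closure, from 0 (fully open) to 1 (shut), set as the call begins (left out, the last holds). The fingers move at their own pace and stop on an object; "grip_force" is the grip in N (left out, the last holds). Time passes only in rows, so rows that do not move let the fingers close. It gives the time, the measured TCP pose, the force and the opening at its end, in the units of the state.
- read_state(): the state, without advancing time (a new reading comes with each control period).
- camera(name): name is "side" or "top" or "wrist"; returns the picture (384x512x3 uint8, red, green, blue); there is no depth.
- camera_info(name): a dict with "fovy" (degrees; the focal length in pixels is half the picture's height over the tangent of half this angle, whatever the lens; pixels are square), "cx", "cy" (the principal point, pixels), "camera_from_world" (4x4, takes a point from world to camera coordinates). Camera axes: x right, y up, looking along -z (the intrinsics and any distortion apply to the point x, -y, -z); pixel columns grow to the right and rows downward; lengths in mm; the calibration is good to about 2 mm. A picture is of the moment at which its call begins: read the wrist's pose just before it. camera_info takes no time and is no camera call; for the wrist camera it gives the pose at the moment of the call.
- sign_off(): hands the job in, once; it reports no verdict.
The state is a dict: "clock": time; "joints": joint angles; "qd": joint speeds; "effort": joint torques, N m; "eef_pos": TCP position; "eef_rot": TCP orientation; "wrist_force": force on the tool from outside, world axes, zero at the start; "moment": the same for the moment, N m; "finger_gap": finger opening in mm.
Only numpy, scipy, OpenCV 4.12 (cv2) and the standard library are available. Lean on these libraries where they do the work, as an engineer would, in place of code of your own. Each camera call takes 0.05 s, during which the arm holds its last target. There are 200 camera calls.

## Working session

There is one attempt and no reset: what is moved stays moved. The work goes in short steps, Python scripts to look and compute and a tool call to move; the robot and the scene stay as the last step left them, time stands still between calls to the robot, and variables do not carry over. Pictures are saved under pics/ and viewed, on a budget of 10 in all, crops included, one or two more only if the job needs it, and the job is handed in when it is done.

Besides the shell and the picture viewer there is one more tool, called after "Request:" as a command line: name --argument value ..., lists and objects as JSON in quotes. drive_tool: Moves the arm, as the interface text tells. Its arguments: {"type":"object","properties":{"motion":{"type":"array","items":{"type":"number"}},"jaw":{"type":"number"},"grip_force":{"type":"number"}},"required":["motion"]}

```bash
mkdir -p pics; python3 - <<'E'
from cell import *
import cv2,numpy as np
print(read_state()); 
for n in ("top","side"):
    i=camera_info(n); print(n,i)
    im=camera(n); cv2.imwrite(f"pics/{n}0.png",im[:,:,::-1])
E
```

```text
{'clock': 0.0, 'joints': array([ 1.07340254e+00,  3.00448686e-01,  1.52158853e+00, -2.37949594e-05,
        1.32069663e+00, -6.66117979e-02]), 'qd': array([ 3.37469313e-05,  2.39966325e-04,  4.41406466e-04, -9.53268757e-04,
       -5.37480613e-04,  8.66676520e-05]), 'effort': array([-2.99133862e-03, -5.31815708e+01, -3.52731264e+01,  7.05914805e-02,
        2.45326204e-02, -8.67112180e-05]), 'eef_pos': array([229.55711697, 499.51137058, 204.89547274]), 'eef_rot': array([-3.14045246e+00, -5.29638654e-05,  2.71081654e+00]), 'wrist_force': array([-0.67539733,  0.2363327 , -0.10665624]), 'moment': array([ 0.04016592, -0.08278752,  0.00540774]), 'finger_gap': 94.09970550400989}
top {'fovy': 43.563324090199664, 'cx': 256.72931316314214, 'cy': 190.12852005003964, 'camera_from_world': array([[-1.67863350e-02, -9.99743771e-01, -1.51858818e-02,
        -2.75593939e+00],
       [ 9.84666575e-01, -1.91669461e-02,  1.73390785e-01,
        -5.18136617e+02],
       [-1.73637424e-01, -1.20424345e-02,  9.84736018e-01,
        -1.39011469e+03],
       [ 0.00000000e+00,  0.00000000e+00,  0.00000000e+00,
         1.00000000e+00]])}
side {'fovy': 43.23484588399923, 'cx': 260.43998572889546, 'cy': 189.8755076920305, 'camera_from_world': array([[ 7.36179492e-01, -6.76732266e-01, -8.55540930e-03,
        -3.53308525e+02],
       [ 4.90512471e-01,  5.24806309e-01,  6.95683731e-01,
        -3.00345025e+02],
       [-4.66301695e-01, -5.16344631e-01,  7.18297258e-01,
        -1.67034770e+03],
       [ 0.00000000e+00,  0.00000000e+00,  0.00000000e+00,
         1.00000000e+00]])}
```

View pics/top0.png

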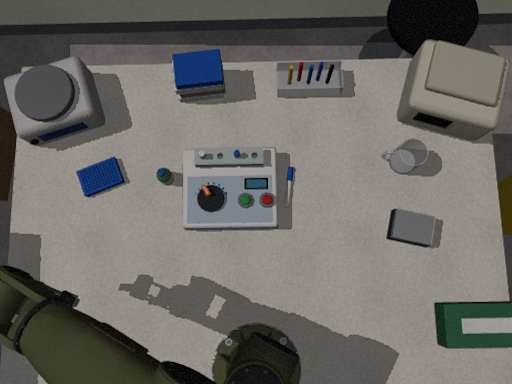

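View pics/side0.png

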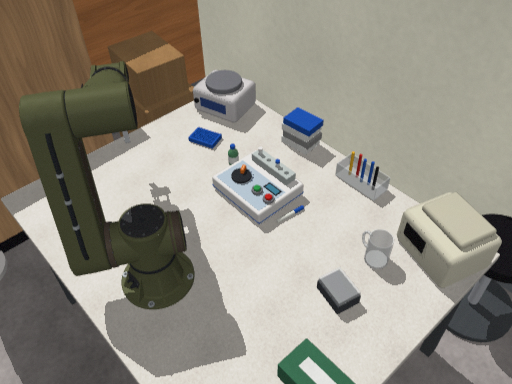

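The top view shows the mixer at about (183–277, 148–229), dial at (210,197) with the rib pointing up-left, green at (245,200), red at (267,200). The side view agrees. Next I'll measure with colour masks.

```bash
cat > h.py <<'E'
from cell import *
import cv2,numpy as np
def ray(info,px,z):
    f=192/np.tan(np.radians(info["fovy"]/2)); T=np.array(info["camera_from_world"])
    R,t=T[:3,:3],T[:3,3]; c=-R.T@t
    px=np.atleast_2d(px)
    d=np.c_[(px[:,0]-info["cx"])/f,-(px[:,1]-info["cy"])/f,-np.ones(len(px))]@R
    return c+d*((z-c[2])/d[:,2])[:,None]
def proj(info,p):
    f=192/np.tan(np.radians(info["fovy"]/2)); T=np.array(info["camera_from_world"])
    q=np.atleast_2d(p)@T[:3,:3].T+T[:3,3]
    return np.c_[info["cx"]-f*q[:,0]/q[:,2],info["cy"]+f*q[:,1]/q[:,2]]
def masks(im,lo=100):
    hsv=cv2.cvtColor(im,cv2.COLOR_RGB2HSV); h,s,v=cv2.split(hsv)
    return dict(green=(h>50)&(h<85)&(s>lo)&(v>50),red=((h<5)|(h>172))&(s>130)&(v>60),orange=(h>=5)&(h<20)&(s>120)&(v>90),black=(v<45))
def blobs(m,box,amin=8):
    x0,y0,x1,y1=box; k=np.zeros(m.shape,np.uint8); k[y0:y1,x0:x1]=m[y0:y1,x0:x1]
    n,l,st,c=cv2.connectedComponentsWithStats(k)
    return [(st[i,4],c[i].round(1),st[i,:4]) for i in range(1,n) if st[i,4]>=amin],l
E
python3 - <<'E'
from h import *
im=cv2.imread("pics/top0.png")[:,:,::-1].copy(); i=camera_info("top"); M=masks(im)
for k,z in (("green",85),("red",85),("orange",95),("black",82)):
    for b in blobs(M[k],(183,148,278,230))[0]: print(k,b,ray(i,b[1],z)[0].round(1))
hsv=cv2.cvtColor(im,cv2.COLOR_RGB2HSV)
# mixer front/side edges: white body
print(ray(i,[(183,229),(277,229),(275,148),(183,149)],70).round(0))
E
```

```text
green (np.int32(71), array([244.6, 199.2]), array([240, 195,  10,   9], dtype=int32)) [485.   22.9  85. ]
red (np.int32(73), array([266.3, 198.8]), array([262, 195,  10,   9], dtype=int32)) [485.  -39.9  85. ]
orange (np.int32(42), array([205.6, 190.2]), array([202, 185,   9,  11], dtype=int32)) [511.9 134.8  95. ]
black (np.int32(29), array([250.9, 186.1]), array([245, 179,  19,  10], dtype=int32)) [523.8   4.2  82. ]
black (np.int32(33), array([261.7, 180.6]), array([249, 178,  19,  11], dtype=int32)) [539.5 -27.6  82. ]
black (np.int32(478), array([211.2, 198.9]), array([198, 185,  26,  27], dtype=int32)) [488.2 120.1  82. ]
[[403. 203.  70.]
 [398. -69.  70.]
 [640. -69.  70.]
 [643. 206.  70.]]
```

Request:
drive_tool --motion '[-35,-17,0,0,-35,-17,0,0,-35,-17,0,0,-35,-17,0,0,-35,-17,0,0,-35,-17,0,0,-35,-17,0,0,-35,-17,0,0]' --jaw 1 --grip_force 20

```text
clock: 0.77
eef_pos: [429.7, 253.0, 202.3]
eef_rot: [-3.137, -0.002, 2.722]
wrist_force: [0.2, 1.0, 0.3]
finger_gap: 44.4
```

Request:
drive_tool --motion '[0,0,0,0.12,0,0,0,0.12,0,0,0,0.12,0,0,0,0.12,0,0,0,0.12,0,0,0,0]'

```text
clock: 1.27
eef_pos: [434.2, 244.7, 200.5]
eef_rot: [-3.133, 0.002, 2.097]
wrist_force: [-0.4, -0.1, 0.3]
finger_gap: 4.4
```

```bash
python3 - <<'E'
from h import *
s=read_state();print(s["clock"],s["eef_pos"],s["eef_rot"],s["finger_gap"])
i=camera_info("wrist");T=i["camera_from_world"];print("cam at",-T[:3,:3].T@T[:3,3],"look",-T[2,:3],i["fovy"])
print(proj(i,[[492,123,82],[s["eef_pos"][0],s["eef_pos"][1],s["eef_pos"][2]],[485,23,85]]).round(0))
im=camera("wrist"); cv2.imwrite("pics/w1.png",im[:,:,::-1])
E
```

```text
1.2667 [434.15656509 244.71668795 200.48285482] [-3.13254043e+00  1.51877360e-03  2.09723027e+00] 4.412566655072337
cam at [399.23316214 311.22546666 379.70402492] look [ 0.12208381 -0.22840979 -0.96588017] 71.47115684701035
[[252. 297.]
 [259. 235.]
 [211. 351.]]
```

View pics/w1.png

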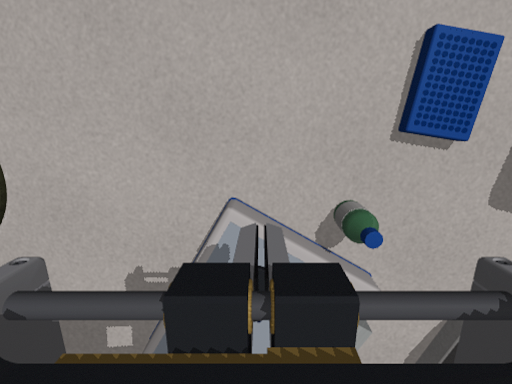

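The wrist camera looks past the tool's +x side; the fingers hide the mixer (front-left corner at about (233,198), bottle at (360,225)). I move on so the dial comes into view.

Request:
drive_tool --motion '[-36,0,0,0,-36,0,0,0,-36,0,0,0,-36,0,0,0,-36,0,0,0,-36,0,0,0,-30,0,0,0,0,0,0,0]'

```text
clock: 1.98
eef_pos: [566.6, 27.4, 199.6]
eef_rot: [-3.131, 0.0, 2.154]
wrist_force: [-0.3, -0.3, -0.7]
finger_gap: 0.4
```

```bash
python3 - <<'E'
from h import *
s=read_state();print(s["clock"],s["eef_pos"],s["eef_rot"],s["finger_gap"])
i=camera_info("wrist")
im=camera("wrist"); cv2.imwrite("pics/w2.png",im[:,:,::-1]); np.save("w2.npy",i,allow_pickle=True)
M=masks(im)
for k,z in (("green",85),("red",85),("orange",100),("black",82)):
    for b in blobs(M[k],(0,0,512,270),60)[0]: print(k,b,ray(i,b[1],z)[0].round(1))
E
```

```text
1.9833 [566.58871748  27.38944901 199.62785968] [-3.13121552e+00  2.45432060e-04  2.15361451e+00] 0.42799846163034716
green (np.int32(523), array([196., 158.]), array([183, 146,  27,  26], dtype=int32)) [483.9  24.   85. ]
red (np.int32(486), array([168.5, 204.2]), array([156, 193,  26,  24], dtype=int32)) [483.8 -39.4  85. ]
orange (np.int32(441), array([274.7,  78.3]), array([259,  69,  34,  19], dtype=int32)) [511.6 136.  100. ]
black (np.int32(585), array([260.6,  96.4]), array([215,  75,  73,  45], dtype=int32)) [508.1 116.3  82. ]
black (np.int32(472), array([222.7, 201.6]), array([197, 173,  52,  59], dtype=int32)) [534.3  -3.2  82. ]
black (np.int32(158), array([261. , 248.6]), array([258, 225,   7,  45], dtype=int32)) [603.7 -28.   82. ]
black (np.int32(477), array([221.1, 266. ]), array([186, 263,  70,   7], dtype=int32)) [575.6 -74.9  82. ]
black (np.int32(474), array([300.4, 266. ]), array([267, 263,  69,   7], dtype=int32)) [657.  -20.6  82. ]
```

View pics/w2.png

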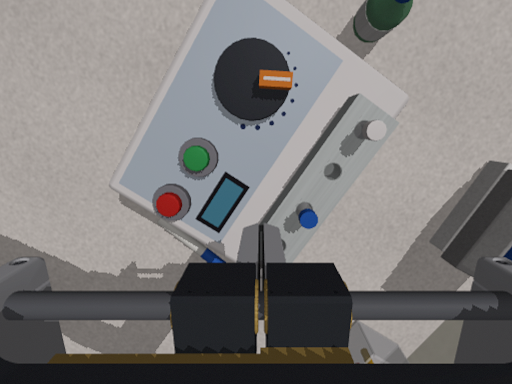

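Clear view: dial disc centred near (252,80), rib (259–292, 70–88) pointing right, green (196,158), red (168,204), vials on the rear block. Measuring the dial axis and rib angle.

```bash
python3 - <<'E'
from h import *
i=np.load("w2.npy",allow_pickle=True).item()
im=cv2.imread("pics/w2.png")[:,:,::-1].copy()
g=im.max(2); M=masks(im)
m=((g<75)|M["orange"]).astype(np.uint8); m[:, :208]=0; m[:,296:]=0; m[:30]=0; m[125:]=0
m=cv2.morphologyEx(m,cv2.MORPH_OPEN,np.ones((7,7),np.uint8))
c=max(cv2.findContours(m,0,2)[0],key=cv2.contourArea).reshape(-1,2).astype(float)
w=ray(i,c,82)[:,:2]
(cx,cy),r=cv2.minEnclosingCircle(w.astype(np.float32)); e=cv2.fitEllipse(w.astype(np.float32)); print("enc",cx,cy,r,"ell",e)
o=np.argwhere(M["orange"][:130])[:,::-1].astype(float)
o=ray(i,o,100)[:,:2]; print("rib rect",cv2.minAreaRect(o.astype(np.float32)),"n",len(o))
ctr=np.array(e[0]); v=o.mean(0)-ctr; print("rib dir",np.degrees(np.arctan2(v[1],v[0])),np.linalg.norm(v))
G,Rd=[ray(i,p,85)[0][:2] for p in ((196,158),(168.5,204.2))]; d=G-Rd; print("G-R",d,np.linalg.norm(d),"mixer yaw",np.degrees(np.arctan2(-d[0],d[1])))
d2=ctr-G;print("dial-G",d2,"expected (7,100)")
E
```

```text
enc 492.5225830078125 123.91044616699219 39.8140869140625 ell ((490.76409912109375, 123.2071533203125), (74.94549560546875, 78.33953857421875), 35.772708892822266)
rib rect ((512.03125, 136.20294189453125), (32.01723861694336, 15.002045631408691), 29.973712921142578) n 441
rib dir 31.478594903968126 24.459857419268584
G-R [ 0.14953341 63.44271521] 63.44289143378755 mixer yaw -0.13504493196336448
dial-G [ 6.84452388 99.15852962] expected (7,100)
```

Request:
drive_tool --motion '[36,5,0,0,36,5,0,0,36,5,0,0,30,5,0,0.06,0,0,0,0,0,0,0,0]'

```text
clock: 2.53
eef_pos: [500.0, 162.3, 198.0]
eef_rot: [-3.129, -0.002, 2.112]
wrist_force: [0.3, -0.6, -0.1]
finger_gap: 0.3
```

Request:
drive_tool --motion '[-2,3,25,0.02,0,0,25,0,0,0,20,0,0,0,0,0,0,0,0,0]'

```text
clock: 2.95
eef_pos: [502.7, 162.8, 127.4]
eef_rot: [-3.132, -0.001, 2.107]
wrist_force: [0.6, -0.2, 0.1]
finger_gap: 0.7
```

```bash
cat > rel.py <<'E'
from h import *
# TCP relative to dial axis in tool frame: d (ahead along +x), r (radial, +y); finger angle
def rel(A=(491.3,123.7)):
    s=read_state(); p=s["eef_pos"]; y=s["eef_rot"][2]; v=p[:2]-np.array(A)
    x=np.array([np.cos(y),np.sin(y)]); yy=np.array([np.sin(y),-np.cos(y)])
    print("t %.2f z %.1f d %.1f r %.1f tool-rib-angle %.1f F %s M %s"%(s["clock"],p[2],v@x,v@yy,np.degrees(y)-90,s["wrist_force"].round(1),s["moment"].round(2)))
if __name__=="__main__": rel()
E
python3 rel.py
```

```text
t 2.95 z 127.4 d 27.8 r 29.8 tool-rib-angle 30.7 F [ 0.6 -0.2  0.1] M [-0.02 -0.01  0.01]
```

Request:
drive_tool --motion '[0,0,20,0,0,0,18,0,0,0,0,0,0,0,0,0]'

```text
clock: 3.28
eef_pos: [504.7, 162.4, 93.6]
eef_rot: [-3.137, 0.001, 2.111]
wrist_force: [-0.1, 0.4, 0.3]
finger_gap: 0.4
```

Request:
drive_tool --motion '[-3,0,0,0,-3,0,0,0.01,-3,0,0,0,-2,0,0,0,0,0,0,0,0,0,0,0]'

```text
clock: 3.78
eef_pos: [512.6, 152.5, 98.9]
eef_rot: [3.14, 0.001, 2.101]
wrist_force: [-0.8, 2.5, -1.3]
finger_gap: 0.4
```

```bash
python3 rel.py; python3 - <<'E'
from h import *
a=np.hstack([camera("side")[140:230,200:320],camera("top")[145:235,170:290]])
cv2.imwrite("pics/c3.png",cv2.resize(a[:,:,::-1],None,fx=3.3,fy=3.3,interpolation=cv2.INTER_CUBIC))
E
```

```text
t 3.78 z 98.9 d 14.1 r 33.0 tool-rib-angle 30.4 F [-0.8  2.5 -1.3] M [0.34 0.21 0.03]
```

View pics/c3.png

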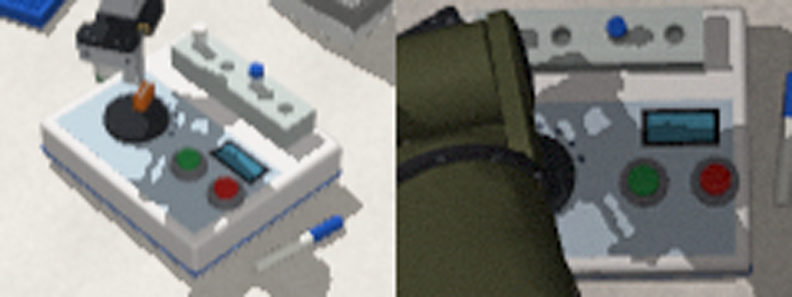

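The side crop shows the finger on the left side of the rib near its top, and the top crop is hidden by the arm. The tip has crept up to z 99, so I back off and lower it.

Request:
drive_tool --motion '[5,-2,0,0,0,0,8,0,0,0,5,0,0,0,0,0]'

```text
clock: 4.22
eef_pos: [508.2, 156.2, 85.0]
eef_rot: [3.139, 0.003, 2.101]
wrist_force: [-0.2, 0.4, -0.7]
finger_gap: 0.2
```

```bash
python3 rel.py
```

```text
t 4.22 z 85.0 d 19.4 r 31.0 tool-rib-angle 30.4 F [-0.2  0.4 -0.7] M [-0.09 -0.04 -0.01]
```

Request:
drive_tool --motion '[-3,0,-1,0,-2.5,1,-1,0.06,-2.5,1,0,0.08,-2.5,1,0,0.08]'

```text
clock: 4.55
eef_pos: [515.3, 148.8, 86.0]
eef_rot: [3.141, 0.0, 1.877]
wrist_force: [-0.5, -0.8, 0.1]
finger_gap: 0.1
```

```bash
python3 rel.py; python3 - <<'E'
from h import *
im=camera("side"); np.save("s4.npy",im)
A=np.array([491.3,123.7]); i=camera_info("side")
def ribang(im):
    o=blobs(masks(im)["orange"],(215,150,300,200),4)
    for b in o[0]: print("orange",b, (lambda v:(np.degrees(np.arctan2(v[1],v[0])).round(1),np.linalg.norm(v).round(1)))(ray(i,b[1],93)[0][:2]-A))
ribang(im); print("ref"); ribang(cv2.imread("pics/side0.png")[:,:,::-1].copy())
for a in (30,10,-10,-30,-50): print(a,proj(i,[A[0]+24*np.cos(np.radians(a)),A[1]+24*np.sin(np.radians(a)),93]).round(1))
E
```

```text
t 4.55 z 86.0 d 16.7 r 30.5 tool-rib-angle 17.6 F [-0.5 -0.8  0.1] M [-0.03  0.04 -0.04]
orange (np.int32(37), array([243.9, 169.3]), array([241, 165,   7,   9], dtype=int32)) (np.float64(10.7), np.float64(18.5))
ref
orange (np.int32(33), array([242.6, 169.1]), array([240, 165,   6,   9], dtype=int32)) (np.float64(27.2), np.float64(17.1))
30 [[243.  167.9]]
10 [[244.8 168.6]]
-10 [[246.2 169.6]]
-30 [[247. 171.]]
-50 [[247.1 172.4]]
```

Request:
drive_tool --motion '[-3,1,0,0.08,-3,1,0,0.08,-2.5,1,0,0.08,-2.5,1,0,0.08,-2.5,1,0,0.08]'

```text
clock: 5.02
eef_pos: [523.0, 135.8, 86.2]
eef_rot: [3.141, -0.002, 1.465]
wrist_force: [0.4, 0.4, 0.6]
finger_gap: 0.4
```

```bash
cat >> rel.py <<'E'
    im=camera("side"); i=camera_info("side")
    for b in blobs(masks(im)["orange"],(215,150,300,200),4)[0]:
        v=ray(i,b[1],93)[0][:2]-np.array([491.3,123.7]); print("rib",b[0],b[1],np.degrees(np.arctan2(v[1],v[0])).round(1),np.linalg.norm(v).round(1))
E
python3 rel.py
```

```text
File "rel.py", line 8
    im=camera("side"); i=camera_info("side")
IndentationError: unexpected indent
```

```bash
sed -i 's/^if __name__.*/if __name__=="__main__":\n    rel()/' rel.py; python3 rel.py
```

```text
t 5.02 z 86.2 d 15.4 r 30.3 tool-rib-angle -6.1 F [0.4 0.4 0.6] M [-0.09  0.04 -0.02]
rib 44 [246.  170.7] -23.4 20.6
```

Request:
drive_tool --motion '[-2.5,1,0,0.08,-2.5,1,0,0.08,-2.5,1,0,0.08,-2.5,1,0,0.08]'

```text
clock: 5.4
eef_pos: [525.1, 125.5, 86.3]
eef_rot: [3.141, -0.004, 1.141]
wrist_force: [-0.8, -0.1, 0.0]
finger_gap: 0.7
```

```bash
python3 rel.py
```

```text
t 5.40 z 86.3 d 15.7 r 30.0 tool-rib-angle -24.6 F [-0.8 -0.1  0. ] M [-0.08  0.09 -0.06]
rib 47 [246.6 171.9] -42.7 22.0
```

Request:
drive_tool --motion '[-2.5,1,0,0.08,-2.5,1,0,0.08,-2.5,1,0,0.08,-1.5,0.5,0,0.05]'

```text
clock: 5.78
eef_pos: [524.1, 116.1, 86.6]
eef_rot: [-3.141, -0.006, 0.853]
wrist_force: [-0.1, -0.5, -0.4]
finger_gap: 0.6
```

```bash
python3 rel.py
```

```text
t 5.78 z 86.6 d 15.9 r 29.7 tool-rib-angle -41.1 F [-0.1 -0.5 -0.4] M [-0.03 -0.03 -0.  ]
rib 41 [246.6 172.9] -57.0 22.8
```

Request:
drive_tool --motion '[-1.5,0.5,0,0.04,0,0,0,0]'

```text
clock: 6.0
eef_pos: [523.4, 114.4, 86.7]
eef_rot: [-3.141, -0.005, 0.819]
wrist_force: [-0.8, -1.2, 0.1]
finger_gap: 0.3
```

```bash
python3 rel.py
```

```text
t 6.00 z 86.7 d 15.1 r 29.8 tool-rib-angle -43.1 F [-0.8 -1.2  0.1] M [-0.03  0.19 -0.02]
rib 46 [246.3 173.4] -64.6 22.6
```

Request:
drive_tool --motion '[6,0,0,0,6,0,0,0,0,0,-30,0,0,0,-35,0,0,0,-35,0,0,0,0,0]'

```text
clock: 6.55
eef_pos: [532.3, 125.5, 189.1]
eef_rot: [-3.138, -0.001, 0.838]
wrist_force: [0.2, 0.4, 1.4]
finger_gap: 0.6
```

```bash
python3 rel.py; python3 - <<'E'
from h import *
s=read_state(); y=s["eef_rot"][2]; v=np.array([484,24])-s["eef_pos"][:2]
print(s["eef_pos"],y,"to green: x %.1f y %.1f"%(v@[np.cos(y),np.sin(y)],v@[np.sin(y),-np.cos(y)]))
E
```

```text
t 6.55 z 189.1 d 28.8 r 29.3 tool-rib-angle -42.0 F [0.2 0.4 1.4] M [-0.04  0.1   0.01]
rib 47 [246.3 173.3] -63.3 22.4
[531.43802568 125.3801528  186.00825578] 0.8383993397352334 to green: x -107.1 y 32.5
```

Request:
drive_tool --motion '[-27,8,0,0,-27,8,0,0,-27,8,0,0,-26,8,0,0,0,0,0,0,0,0,0,0]'

```text
clock: 7.1
eef_pos: [482.2, 23.1, 181.4]
eef_rot: [-3.133, 0.004, 0.851]
wrist_force: [0.2, 0.9, -0.2]
finger_gap: 0.8
```

```bash
cat > g.py <<'E'
from h import *
s=read_state(); y=s["eef_rot"][2]; v=np.array([484,24])-s["eef_pos"][:2]
print(s["clock"],s["eef_pos"].round(1),"to green: x %.1f y %.1f"%(v@[np.cos(y),np.sin(y)],v@[np.sin(y),-np.cos(y)]),s["wrist_force"].round(1))
E
python3 g.py; python3 - <<'E'
from h import *
i=camera_info("wrist"); im=camera("wrist"); cv2.imwrite("pics/w5.png",im[:,:,::-1])
A=np.array([491.3,123.7])
for b in blobs(masks(im)["orange"],(0,0,512,250),60)[0]:
    v=ray(i,b[1],100)[0][:2]-A; print(b,"rib deg",np.degrees(np.arctan2(v[1],v[0])),np.linalg.norm(v))
E
```

```text
7.1 [482.2  23.1 181.4] to green: x 1.9 y 0.8 [ 0.2  0.9 -0.2]
(np.int32(454), array([222.7, 124.6]), array([205, 114,  37,  22], dtype=int32)) rib deg -48.372923509950006 23.495252665949703
```

View pics/w5.png

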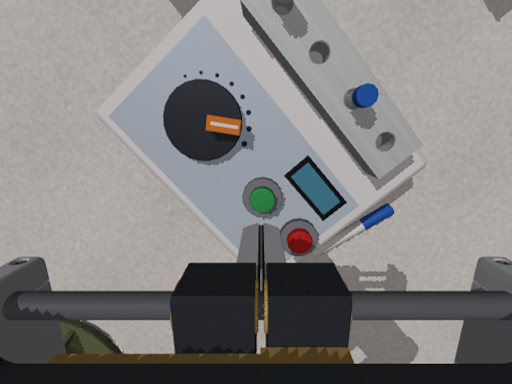

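The wrist view shows the rib at −48° (notch at −50°, four clicks from 30°), with its centre at (223,125). Green (262,199) lies just ahead of the fingertip. Next: descend onto the button.

Request:
drive_tool --motion '[2,1,25,0,0,0,25,0,0,0,22,0,0,0,0,0,0,0,0,0]'

```text
clock: 7.57
eef_pos: [485.9, 28.3, 106.0]
eef_rot: [-3.133, 0.003, 0.858]
wrist_force: [0.2, -0.3, 0.5]
finger_gap: 0.6
```

```bash
python3 g.py
```

```text
7.5667 [485.9  28.3 106. ] to green: x -4.5 y 1.4 [ 0.2 -0.3  0.5]
```

Request:
drive_tool --motion '[-4,1,6,0,0,0,6,0,0,0,0,0]'

```text
clock: 7.82
eef_pos: [485.2, 25.5, 95.1]
eef_rot: [-3.135, 0.002, 0.861]
wrist_force: [-0.2, -0.0, -0.0]
finger_gap: 0.5
```

```bash
python3 g.py
```

```text
7.8167 [485.2  25.5  95.1] to green: x -1.9 y 0.1 [-0.2 -0.  -0. ]
```

Request:
drive_tool --motion '[-1,0,2,0,0,0,2,0,0,0,2,0]'

```text
clock: 8.07
eef_pos: [485.3, 24.7, 90.4]
eef_rot: [-3.137, -0.0, 0.861]
wrist_force: [-1.7, 1.0, 2.1]
finger_gap: 0.7
```

Request:
drive_tool --motion '[0,0,2,0,0,0,2,0]'

```text
clock: 8.23
eef_pos: [485.4, 24.7, 86.8]
eef_rot: [-3.137, -0.0, 0.861]
wrist_force: [-2.4, 0.2, 4.8]
finger_gap: 0.0
```

Request:
drive_tool --motion '[0,0,2,0]'

```text
clock: 8.32
eef_pos: [485.6, 24.8, 85.6]
eef_rot: [-3.138, -0.001, 0.86]
wrist_force: [-14.7, 1.0, 37.3]
finger_gap: 0.5
```

Request:
drive_tool --motion '[0,0,0,0]'

```text
clock: 8.4
eef_pos: [485.6, 24.8, 86.3]
eef_rot: [-3.137, -0.001, 0.861]
wrist_force: [-4.2, -0.1, 5.6]
finger_gap: 0.6
```

Request:
drive_tool --motion '[0,0,-10,0,0,0,-25,0,0,0,-30,0,0,0,-30,0,0,0,-20,0,0,0,0,0]'

```text
clock: 8.9
eef_pos: [485.7, 24.2, 207.2]
eef_rot: [-3.138, -0.001, 0.86]
wrist_force: [-0.5, -0.7, 0.3]
finger_gap: 0.3
```

```bash
python3 rel.py; python3 g.py; python3 - <<'E'
from h import *
i=camera_info("wrist"); im=camera("wrist"); cv2.imwrite("pics/w6.png",im[:,:,::-1])
A=np.array([491.3,123.7])
for b in blobs(masks(im)["orange"],(0,0,512,250),60)[0]:
    v=ray(i,b[1],100)[0][:2]-A; print(b,"rib deg",np.degrees(np.arctan2(v[1],v[0])),np.linalg.norm(v))
E
```

```text
t 8.90 z 207.2 d -79.1 r 60.6 tool-rib-angle -40.7 F [-0.5 -0.7  0.3] M [-0.03  0.14 -0.07]
rib 47 [246.3 173.3] -63.3 22.4
8.95 [485.2  24.2 205.4] to green: x -1.0 y -0.8 [ 0.2  0.3 -0.3]
(np.int32(379), array([224.8, 127.7]), array([209, 118,  33,  20], dtype=int32)) rib deg -48.51446920026966 23.229061824662352
```

View pics/w6.png

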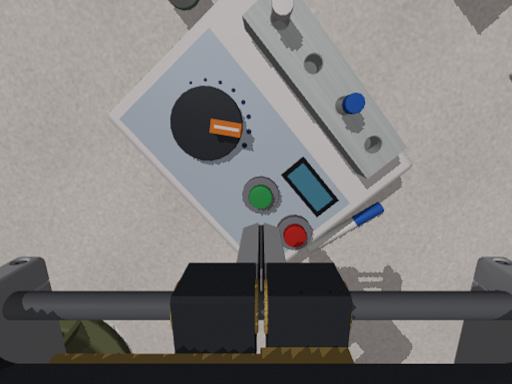

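The dial is unchanged at −48.5°, green (261,196) is up, and the red button and vials are in place. I'll rise further and settle before handing in.

Request:
drive_tool --motion '[0,0,-30,0,0,0,-30,0,0,0,0,0,0,0,0,0,0,0,0,0]'

```text
clock: 9.42
eef_pos: [483.0, 24.0, 257.8]
eef_rot: [-3.125, 0.01, 0.86]
wrist_force: [0.5, 0.0, -0.2]
finger_gap: 0.1
```

```bash
python3 rel.py; python3 -c "from cell import *; print(sign_off())"
```

```text
t 9.42 z 257.8 d -81.0 r 58.7 tool-rib-angle -40.7 F [ 0.5  0.  -0.2] M [-0.01  0.11  0.  ]
rib 48 [246.3 173.3] -63.3 22.4
the job is handed in; nothing more can be done
None
```

I turned the dial four clicks clockwise, pressed the green button fully down and let it come up, and handed the job in at about 9.5 s. No verdict was reported.

- **Dial:** it started at 30° (third notch). I pushed the left side of the rib with the shut fingers, one click at a time. The wrist camera put the rib at −48.4° before the button press and −48.5° after, against −50° for the fourth click.
- **Green button:** the press went about 5–6 mm deep by the tool height and bottomed at 37 N, which is harder than the 5 N it needs. The last wrist picture shows the button up, and neither red nor the vials look moved.
- **Clearance:** the tool finished about 175 mm above the mixer's top, with no force on the wrist.

- **Check that disagreed:** the rib angle from the side camera read about −63°, but that view is coarse and partly hidden. Its pixel position fits the −50° notch once corrected by the offset seen at the known starting notch.
- **First touch on the rib:** this was near its top at about 2.6 N, because the tip had crept up. I backed off and lowered it before turning.
- **Not checked:** I did not measure the loose things on the bench again at the end, such as the bottle, rack, beaker and tip box. The arm did not go near them at their height.

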